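# Turn the bag panel level and lock the frame

## Robot

A 7-joint arm with a two-finger parallel gripper is mounted at the origin on the work surface. World frame = base frame: x ahead of the robot, y to its left, z up, the work surface at z = 0. Lengths are in mm, angles in rad, forces in N, time in s.
With the tool pointing down it reaches from about 425 to 1025 mm from the base axis. Payload 3.6 kg.
Tool frame: the origin (TCP) lies on the mounting face of the last link; the fingertips stand 173 mm ahead of it and the grasp point (between the pads) lies 155 mm ahead of it; y points along the fingers, z is the direction in which the jaws open and shut, and the axes are right-handed (so a half turn about y gives the same grasp; the last joint's range is limited). The gripper opens to 85 mm and grips with 20 to 120 N. Pads are 22 mm wide; open, the fingers measure 114 mm over their backs; the gripper's body (76 mm by 85 mm) begins 54 mm behind the grasp point. The pads swing forward as they close: fully open they stand 13 mm farther back than shut.
Start: joints at [1.139, 0.591, 0.048, 1.609, -0.033, 0.943, -0.034], TCP at [240.28, -684.029, 404.702] pointing down, gripper open.
Joint ranges: [-2.69, 2.69], [-0.47, 2.24], [-1.27, 1.36], [0.19, 2.51], [-1.53, 4.68], [0.08, 2.07], [-3.09, 3.09]. Speed limits (rad/s): [2.57, 2.57, 3.14, 3.14, 3.14, 3.14, 3.14].

## Interface

Orientations are given as a rotation vector (axis times angle).
In Python, from plant import monitor, imaging, ctrl gives the robot as it stands.
- The arm moves only by the shell command python3 -m inch 'ROWS'. ROWS is JSON, a list that holds one entry, the list of rows, each a list of 5 numbers: the shift along the tool's x, y, z in mm, then the turn about the tool's y in rad, then the finger opening in mm, from 0 to 85.4. A call has 1 to 10 rows; each row shifts and turns the pose as measured when the row begins, along the tool's axes as they then stand; what a row does not reach is not made up. A row lasts 1/12 s, in which the tool goes at most 41.7 mm and 7.16 degrees, less where a joint would pass 70% of its speed; a pose out of reach is approached as far as the arm can. A call with a gripper value outside its range is refused whole. The fingers move at their own pace and stop on an object; the grip force is fixed at half the most. Time passes only in rows, so rows that do not move let the fingers close. It gives the time, the measured TCP pose, the force and the opening at its end, in the units of the state.
- monitor.get_obs(): the state, without advancing time (a new reading comes with each control period).
- imaging.get_image(name): name is "scene" or "top"; returns a dict with "img" (384x512x3 uint8, red, green, blue), "fx", "fy", "cx", "cy" (pixels), "R" (3x3) and "t" (3): a world point X has camera coordinates R X + t. Camera axes: x right, y down, z forward; pixel columns grow to the right and rows downward; lengths in mm; the calibration is good to about 2 mm. A picture is of the moment at which its call begins. There is no depth.
- ctrl.sign_off(): hands the job in, once; it reports no verdict.
The state is a dict: "clock": time; "q": joint angles; "joint_velocities": joint speeds; "joint_efforts": joint torques, N m; "ee_pos": TCP position; "tool_rot": TCP orientation; "wrist_force": force on the tool from outside, world axes, zero at the start; "ft_torque": the same for the moment, N m; "finger_gap": finger opening in mm.
Only numpy, scipy, OpenCV 4.12 (cv2) and the standard library are available. Lean on these libraries where they do the work, as an engineer would, in place of code of your own. Each camera call takes 0.05 s, during which the arm holds its last target. There are 200 camera calls.

## Task

The stiff bag panel in the turning frame is tilted. First turn it about its long axis until it lies level, leather face up, then lock the frame by turning the bar-shaped knob on its left post (as seen from the robot) clockwise until it stops. Leave the round knob on the other post as it is.

Things in the scene. Friction and masses are not known exactly. Their poses are not given: they have to be found in the camera images.
- frame: Fixed frame: wooden base 100 x 360 x 12 mm and two aluminium posts 36 x 30 mm (x, y), tops 130 mm above the bench, at y = +155 mm (left) and -155 mm (right). Origin: centre of the base's underside, on the bench; x points away from the robot, y along the panel's long axis to the left post, z up. Place and yaw (within 20 degrees) differ from run to run.
- panel (a joint): Panel angle (rad). Leather-faced ply, 150 wide, 240 long (frame y), 10 mm thick, centred between the posts; pivot along y through its centre, 110 mm up. 0 = level, top face 115 mm up; positive = edge nearer the robot up. Starts 0.6 to 0.9, range -0.6 to 1.1, no stop at level. Balanced; 0.12 N m friction holds it at any angle (4 N down at 35 mm turns it); the lock does not alter that.
- lock (a joint): Locking knob's angle (rad), clockwise from above; 0 unlocked, hard stop at 1.4 = locked, starts 0 to 0.2. Black bar 50 long, 12 mm thick, on a vertical axis on the left post (frame x 0, y +155 mm), from 138 to 168 mm above the bench, over a steel hub 24 mm across. At 0 the bar lies along frame x; it turns with the knob, stays where left, needs 0.04 N m.
- clamp (a joint): Angle of the round knob on the right post (rad, 0 at the start): black disc 40 mm across, top 160 mm above the bench, at frame x 0, y -155 mm. It clamps the panel's end: to be left alone.

How it is judged:
By the outcome, as a careful person would: the job done as asked, in the order asked, and still so for the second after the job is handed in, with the robot touching nothing.
It also fails if it takes over 42 s, if anything falls off the work surface, if the arm or the gripper's body presses on something with over 40 N, if the wrist force passes 120 N, or if a joint passes its speed limit or range.

## Working session

There is one attempt and no reset: what is moved stays moved. The work goes in short steps, Python scripts to look and compute and a shell command to move; the robot and the scene stay as the last step left them, time stands still between calls to the robot, and variables do not carry over. Pictures are saved under pics/ and viewed, about 8 in all and at most 12, crops included, and the job is handed in when it is done.

```bash
mkdir -p pics; ls
python3 - <<'E'
from plant import monitor, imaging
import cv2,numpy as np
for n in ("scene","top"):
    d=imaging.get_image(n); cv2.imwrite(f"pics/{n}0.png",d["img"][:,:,::-1])
    print(n,d["fx"],d["fy"],d["cx"],d["cy"],np.round(d["R"],3).tolist(),np.round(d["t"],1))
o=monitor.get_obs(); print(o)
E
```

```text
pics
scene 354.25739782204425 354.25739782204425 256.9929309674144 199.41419679382142 [[0.882, 0.472, 0.009], [0.342, -0.627, -0.699], [-0.324, 0.62, -0.715]] [-514.   -88.1  885.4]
top 427.98648772890516 427.98648772890516 249.46618359709248 188.4987229315405 [[0.008, -1.0, 0.001], [-0.998, -0.008, -0.068], [0.068, -0.0, -0.998]] [ 52.7 563.5 832. ]
{'clock': 0.1, 'q': array([ 1.13950418,  0.59204046,  0.04832461,  1.609716  , -0.03329558,
        0.94271577, -0.03373059]), 'joint_velocities': array([-0.00050656, -0.00144982, -0.00104159, -0.00308315, -0.00056973,
       -0.00118589, -0.00085687]), 'joint_efforts': array([ 3.60712802e-03, -5.50006199e+01,  1.55285105e+00, -1.98825520e+01,
        9.68696026e-03,  3.92489121e-03, -4.05970340e-06]), 'ee_pos': array([ 240.15126342, -683.64235326,  403.63775288]), 'tool_rot': array([-0.34811312,  2.04044939, -2.036275  ]), 'wrist_force': array([-0.24702844,  0.35119593,  0.53626481]), 'ft_torque': array([0.01748114, 0.02948147, 0.04350157]), 'finger_gap': 85.16728861695312}
```

View pics/scene0.png

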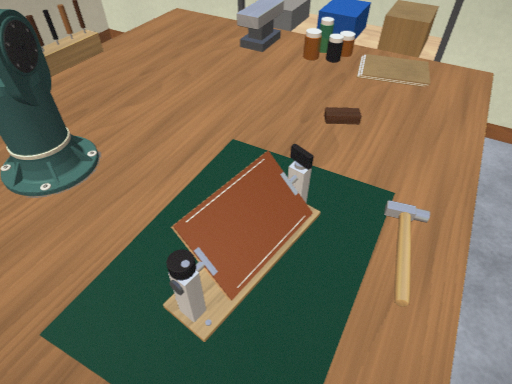

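View pics/top0.png

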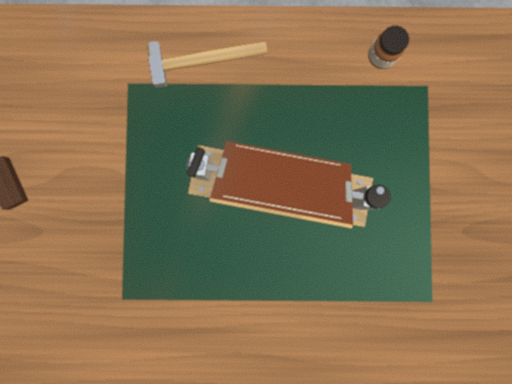

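Run:
```python
from plant import monitor
from scipy.spatial.transform import Rotation as R
import numpy as np
print(np.round(R.from_rotvec(monitor.get_obs()["tool_rot"]).as_matrix(),3))
```

```text
[[-0.943 -0.001  0.331]
 [-0.331  0.002 -0.943]
 [ 0.    -1.    -0.002]]
```

The scene view shows the panel with its robot-side edge up. In the top view the bar knob is at about (196,162), the round knob at (378,196), and the arm is clear. Next I'll measure the frame.

```bash
cat > h.py <<'E'
from plant import monitor, imaging
import cv2,numpy as np
from scipy.spatial.transform import Rotation as Rot
def ray(d,u,v,z):
    R=np.array(d["R"]);t=np.array(d["t"]);c=-R.T@t
    w=R.T@np.array([(u-d["cx"])/d["fx"],(v-d["cy"])/d["fy"],1]); return c+w*(z-c[2])/w[2]
def black(d,box,thr=45):
    x0,y0,x1,y1=box; m=np.zeros(d["img"].shape[:2],np.uint8)
    m[y0:y1,x0:x1]=(d["img"][y0:y1,x0:x1].max(2)<thr)*255
    n,l,s,c=cv2.connectedComponentsWithStats(m); i=1+s[1:,4].argmax()
    return (l==i).astype(np.uint8),c[i],s[i]
def st():
    o=monitor.get_obs();M=Rot.from_rotvec(o["tool_rot"]).as_matrix()
    print("t",round(o["clock"],2),"pos",np.round(o["ee_pos"],1),"F",np.round(o["wrist_force"],1),"T",np.round(o["ft_torque"],2),"gap",round(o["finger_gap"],1),"zang",np.degrees(np.arctan2(M[1,2],M[0,2])).round(2),"ydn",M[:,1].round(3),"q",np.round(o["q"],2)); return o,M
E
python3 - <<'E'
from h import *
d=imaging.get_image("top"); im=d["img"]
out=cv2.resize(im[125:245,170:410],None,fx=3.3,fy=3.3,interpolation=cv2.INTER_CUBIC); cv2.imwrite("pics/crop1.png",out[:,:,::-1])
for box in((180,140,212,185),(360,178,396,215)):
    m,c,s=black(d,box); cnt=cv2.findContours(m,0,2)[0][0]; r=cv2.minAreaRect(cnt)
    print(c,s,r)
    for z in (138,153,160,168): print(z,ray(d,*r[0],z).round(1))
    P=[ray(d,*p,168)[:2].round(1).tolist() for p in cv2.boxPoints(r)]; print(P)
hsv=cv2.cvtColor(im,cv2.COLOR_RGB2HSV)
roi=np.zeros(im.shape[:2],np.uint8); roi[135:232,205:362]=1
m=((hsv[...,0]<12)&(hsv[...,1]>150)&(hsv[...,2]>60)&(roi>0)).astype(np.uint8)
c=max(cv2.findContours(cv2.morphologyEx(m,3,np.ones((7,7))),0,2)[0],key=cv2.contourArea)
print("panel",cv2.approxPolyDP(c,6,True)[:,0].tolist())
E
```

```text
Traceback (most recent call last):
  File "h.py", line 10, in black
    n,l,s,c=cv2.connectedComponentsWithStats(m); i=1+s[1:,4].argmax()
                                                     ~~~~~~~~~~~~~~^^
ValueError: attempt to get argmax of an empty sequence
```

View pics/crop1.png

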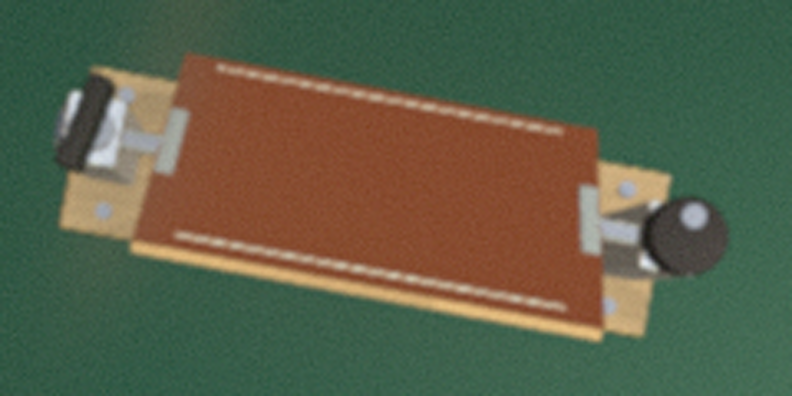

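The crop shows the black bar at about (85,122), the disc at (685,236) and the near edge's plywood side. The black threshold was too tight, so I'll loosen it.

```bash
sed -i 's/(d\["img"\]\[y0:y1,x0:x1\].max(2)<thr)/(d["img"][y0:y1,x0:x1].max(2)<thr)*(np.ptp(d["img"][y0:y1,x0:x1].astype(int),axis=2)<26)/; s/thr=45/thr=85/' h.py
python3 - <<'E'
from h import *
d=imaging.get_image("top"); im=d["img"]
for box in((180,140,212,185),(360,178,396,215)):
    m,c,s=black(d,box); cnt=max(cv2.findContours(m,0,2)[0],key=len); r=cv2.minAreaRect(cnt)
    print(c,s,r)
    for z in (153,160,168): print(z,ray(d,*r[0],z).round(1))
    print([ray(d,*p,168)[:2].round(1).tolist() for p in cv2.boxPoints(r)])
hsv=cv2.cvtColor(im,cv2.COLOR_RGB2HSV)
roi=np.zeros(im.shape[:2],np.uint8); roi[135:232,205:362]=1
m=((hsv[...,0]<12)&(hsv[...,1]>150)&(hsv[...,2]>50)&(roi>0)).astype(np.uint8)
c=max(cv2.findContours(cv2.morphologyEx(m,3,np.ones((7,7))),0,2)[0],key=cv2.contourArea)
print("panel",cv2.approxPolyDP(c,6,True)[:,0].tolist())
E
```

```text
[195.01176471 162.45490196] [186 147  18  31 255] ((194.17881774902344, 162.38320922851562), (10.850341796875, 31.013181686401367), 19.98310661315918)
153 [597.2 150.5 153. ]
160 [596.3 149.6 160. ]
168 [595.3 148.6 168. ]
[[574.1, 165.3], [622.6, 148.7], [616.5, 131.8], [568.1, 148.4]]
[376.81860465 197.10930233] [364 184  27  25 430] ((377.3461608886719, 196.26925659179688), (24.12946128845215, 25.238859176635742), 56.3099365234375)
153 [ 542.6 -156.9  153. ]
160 [ 542.2 -154.8  160. ]
168 [ 541.8 -152.4  168. ]
[[546.6, -124.3], [569.9, -159.0], [537.1, -180.5], [513.9, -145.8]]
panel [[229, 144], [225, 178], [213, 196], [351, 223], [344, 201], [349, 165]]
```

```bash
python3 -m inch '[[[-27,0,-28,0,85],[-27,0,-28,0,85],[-27,0,-28,0,85],[-27,0,-28,0,85],[-27,0,-28,0,85],[-27,0,-28,0,85],[-27,0,-28,0,85],[-27,0,-28,0,85],[-27,0,-28,0,85],[-27,0,-28,0,85]]]'; python3 -c "
from h import *
st()"
```

```text
clock: 1.03
ee_pos: [402.0, -326.8, 399.3]
tool_rot: [-0.334, 2.047, -2.061]
wrist_force: [0.8, -0.4, 1.0]
finger_gap: 85.1
t 1.03 pos [ 402.  -326.8  399.3] F [ 0.8 -0.4  1. ] T [ 0.04 -0.06 -0.03] gap 85.1 zang -71.9 ydn [-0.005 -0.008 -1.   ] q [ 0.58  0.34  0.01  2.08  0.01  0.72 -0.67]
```

```bash
python3 -m inch '[[[-27,0,-28,0,85],[-27,0,-28,0,85],[-27,0,-28,0,85],[-27,0,-28,0,85],[-27,0,-28,0,85],[-27,0,-28,0,85],[-27,0,-28,0,85],[-27,0,-28,0,85],[-20,0,-20,0,85],[0,0,0,0,85]]]'; python3 -m inch '[[[0,0,0,-0.12,85],[0,0,0,-0.12,85],[0,0,0,-0.12,85],[0,0,0,-0.12,85],[0,0,0,-0.12,85],[0,0,0,-0.12,85],[0,0,0,-0.12,85],[0,0,0,-0.12,85],[0,0,0,-0.12,85],[0,0,0,0,85]]]'; python3 -c "
from h import *
st()"
```

```text
clock: 1.87
ee_pos: [557.5, 4.7, 397.8]
tool_rot: [-0.337, 2.04, -2.047]
wrist_force: [0.5, 0.4, 0.4]
finger_gap: 85.2
clock: 2.7
ee_pos: [556.7, 6.1, 396.5]
tool_rot: [-1.154, 1.296, -1.301]
wrist_force: [0.2, 0.2, -0.5]
finger_gap: 84.9
t 2.7 pos [556.7   6.1 396.5] F [ 0.2  0.2 -0.5] T [ 0.02 -0.04  0.02] gap 84.9 zang -6.92 ydn [-0.002 -0.005 -1.   ] q [ 0.18  0.41 -0.36  1.99  0.21  0.78 -0.42]
```

```bash
python3 -m inch '[[[7,12,0,0.055,85],[0,15,0,0,85],[0,15,0,0,85],[0,0,0,0,85]]]';  python3 -m inch '[[[0,7,0,0,85],[0,7,0,0,85],[0,7,0,0,85],[0,7,0,0,85],[0,7,0,0,85],[0,7,0,0,85],[0,0,0,0,85]]]'
python3 - <<'E'
from h import *
st(); d=imaging.get_image("scene"); cv2.imwrite("pics/s1.png",cv2.resize(d["img"][100:350,140:400],None,fx=2.3,fy=2.3)[:,:,::-1])
E
```

```text
clock: 3.03
ee_pos: [555.8, -3.7, 354.3]
tool_rot: [-1.114, 1.347, -1.356]
wrist_force: [-0.9, -0.8, -0.8]
finger_gap: 85.4
clock: 3.62
ee_pos: [550.3, -2.3, 309.6]
tool_rot: [-1.127, 1.364, -1.354]
wrist_force: [-0.6, -0.6, -0.4]
finger_gap: 84.9
t 3.62 pos [550.3  -2.3 309.6] F [-0.6 -0.6 -0.4] T [ 0.03 -0.05  0.03] gap 84.9 zang -11.51 ydn [-0.018 -0.007 -1.   ] q [ 0.13  0.52 -0.29  2.06  0.26  0.61 -0.54]
```

View pics/s1.png

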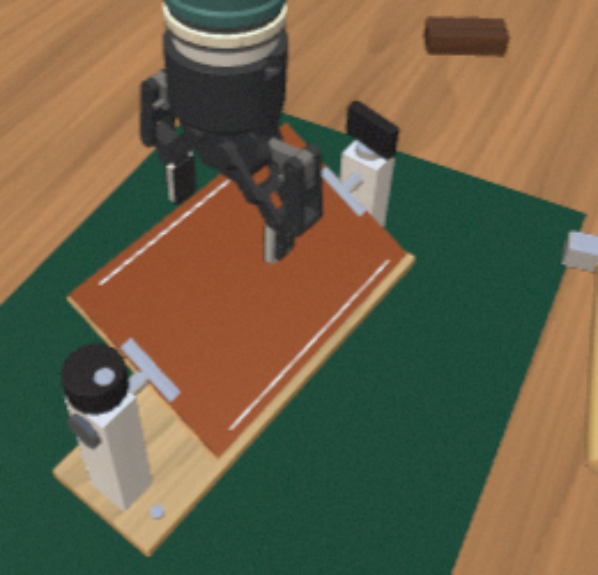

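The robot-side fingertip is hanging outside the panel's raised edge and touches nothing. I'll raise, narrow the opening to about 50 mm and centre on the pivot.

```bash
python3 -m inch '[[[0,-12,0,0,70],[0,-12,0,0,50],[0,-12,0,0,50],[0,-6,0,0,50],[0,0,0,0,50],[0,0,8,0,50],[-2,0,6,0,50],[0,0,0,0,50],[0,0,0,0,50]]]'
python3 - <<'E'
from h import *
st()
E
```

```text
clock: 4.42
ee_pos: [570.3, -3.6, 354.8]
tool_rot: [-1.117, 1.357, -1.359]
wrist_force: [-0.6, -0.3, -0.0]
finger_gap: 50.2
t 4.42 pos [570.3  -3.6 354.8] F [-0.6 -0.3 -0. ] T [ 0.04 -0.   -0.02] gap 50.2 zang -11.56 ydn [-0.006 -0.007 -1.   ] q [ 0.16  0.48 -0.31  1.99  0.23  0.71 -0.5 ]
```

```bash
python3 -m inch '[[[0,5,-4,0,50],[0,5,0,0,50],[0,5,0,0,50],[0,5,0,0,50],[0,5,0,0,50],[0,5,0,0,50],[0,5,0,0,50],[0,5,0,0,50],[0,0,0,0,50]]]'
python3 - <<'E'
from h import *
st()
E
python3 -m inch '[[[0,4,0,0,50],[0,4,0,0,50],[0,4,0,0,50],[0,4,0,0,50],[0,0,0,0,50]]]'
python3 - <<'E'
from h import *
st()
E
```

```text
clock: 5.17
ee_pos: [564.5, -2.9, 307.9]
tool_rot: [-1.121, 1.36, -1.357]
wrist_force: [-0.1, 0.3, 0.1]
finger_gap: 50.4
t 5.17 pos [564.5  -2.9 307.9] F [-0.1  0.3  0.1] T [ 0.06  0.04 -0.01] gap 50.4 zang -11.53 ydn [-0.011 -0.007 -1.   ] q [ 0.13  0.54 -0.29  2.03  0.26  0.61 -0.54]
clock: 5.58
ee_pos: [564.0, -2.4, 291.6]
tool_rot: [-1.122, 1.361, -1.356]
wrist_force: [-0.2, -0.4, 0.5]
finger_gap: 49.8
t 5.58 pos [564.   -2.4 291.6] F [-0.2 -0.4  0.5] T [ 0.07 -0.01 -0.  ] gap 49.8 zang -11.52 ydn [-0.013 -0.007 -1.   ] q [ 0.12  0.56 -0.28  2.05  0.28  0.58 -0.55]
```

```bash
python3 -m inch '[[[0,3,0,0,50],[0,3,0,0,50],[0,0,0,0,50]]]'; python3 -c "
from h import *
st()"; python3 -m inch '[[[0,2,0,0,50],[0,2,0,0,50]]]';python3 - <<'E'
from h import *
st(); d=imaging.get_image("scene"); cv2.imwrite("pics/s2.png",cv2.resize(d["img"][100:350,140:400],None,fx=2.3,fy=2.3)[:,:,::-1])
E
```

```text
clock: 5.83
ee_pos: [563.4, -2.3, 285.6]
tool_rot: [-1.124, 1.362, -1.356]
wrist_force: [-1.7, -0.8, 6.3]
finger_gap: 50.0
t 5.83 pos [563.4  -2.3 285.6] F [-1.7 -0.8  6.3] T [ 0.03  0.28 -0.09] gap 50.0 zang -11.52 ydn [-0.014 -0.007 -1.   ] q [ 0.12  0.57 -0.27  2.05  0.28  0.57 -0.55]
clock: 6.0
ee_pos: [563.5, -1.8, 285.4]
tool_rot: [-1.125, 1.361, -1.358]
wrist_force: [-6.7, 1.2, 24.3]
finger_gap: 50.2
t 6.0 pos [563.5  -1.8 285.4] F [-6.7  1.2 24.3] T [-0.03  1.43  0.03] gap 50.2 zang -11.54 ydn [-0.014 -0.01  -1.   ] q [ 0.12  0.57 -0.27  2.05  0.28  0.57 -0.56]
```

View pics/s2.png

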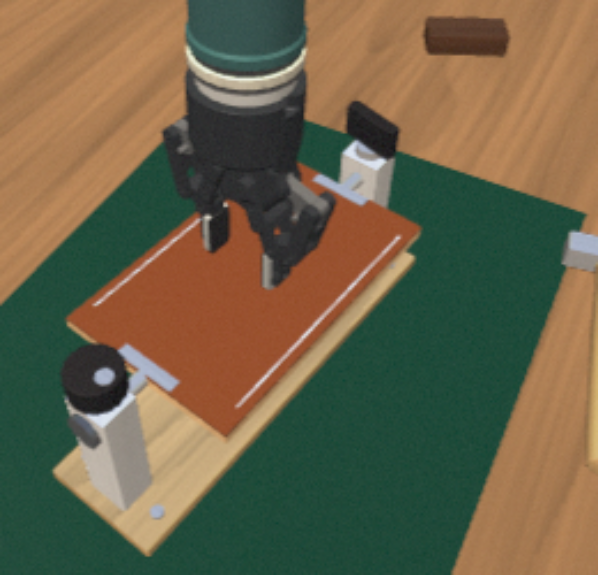

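The panel is pressed by both fingertips (24 N). Its right-end corners are at about (68,320) and (228,436) in the crop. I'll work out the angle by casting those rays onto the plane of the right end.

```bash
cat >> h.py <<'E'
C=np.array([569,-3.,0]); yw=np.radians(-10.15); F=Rot.from_euler('z',yw).as_matrix()
def onend(d,u,v,yf):
    R=np.array(d["R"]);t=np.array(d["t"]);c=F.T@(-R.T@t-C)
    w=F.T@R.T@np.array([(u-d["cx"])/d["fx"],(v-d["cy"])/d["fy"],1]); return (c+w*(yf-c[1])/w[1]).round(1)
E
python3 - <<'E'
from h import *
d=imaging.get_image("scene"); im=d["img"]; hsv=cv2.cvtColor(im,cv2.COLOR_RGB2HSV)
m=((hsv[...,0]<12)&(hsv[...,1]>150)&(hsv[...,2]>60)).astype(np.uint8); m[:170]=0;m[300:]=0;m[:,:165]=0;m[:,330:]=0
c=max(cv2.findContours(m,0,2)[0],key=cv2.contourArea); p=cv2.approxPolyDP(c,4,True)[:,0]; print(p.tolist())
for u,v in ((169.5,239),(238.5,289.5)): print(onend(d,u,v,-120))
print("far-left",onend(d,322,200.5,120))
# known reference: post tops right/left
E
```

```text
[[321, 198], [285, 184], [278, 207], [255, 226], [253, 205], [239, 187], [240, 202], [233, 210], [226, 197], [179, 232], [224, 193], [169, 238], [184, 249], [196, 248], [219, 265], [216, 273], [238, 288]]
[ -73.2 -120.   110.5]
[  76.2 -120.   110.1]
far-left [ 75.3 120.  105. ]
```

Both right-end corners come out at z≈110 (110.5 and 110.1), so the panel is level. Next I'll retract straight up and go to the knob.

```bash
python3 -m inch '[[[0,-4,0,0,50],[0,-10,0,0,50],[0,-20,0,0,50],[0,-25,0,0,50],[0,-20,0,0,50],[-38,0,0,0,50],[-39,0,0,0,50],[-39,0,0,0,50],[-38,0,0,0,50],[0,0,0,0,50]]]'; python3 -m inch '[[[0,0,0,-0.12,50],[0,0,0,-0.12,50],[0,0,0,-0.12,50],[0,0,0,-0.12,50],[0,0,0,-0.12,50],[0,0,0,-0.12,50],[0,0,0,-0.12,50],[0,0,0,-0.12,50],[0,0,0,-0.12,50],[0,0,0,-0.12,50]]]'; python3 -m inch '[[[0,0,0,-0.12,50],[0,0,0,0,50]]]'
python3 - <<'E'
from h import *
st(); d=imaging.get_image("scene"); im=d["img"]; hsv=cv2.cvtColor(im,cv2.COLOR_RGB2HSV)
cv2.imwrite("pics/s3.png",cv2.resize(im[100:350,140:400],None,fx=2.3,fy=2.3)[:,:,::-1])
m=((hsv[...,0]<12)&(hsv[...,1]>150)&(hsv[...,2]>60)).astype(np.uint8); m[:120]=0;m[300:]=0;m[:,:165]=0;m[:,330:]=0
c=max(cv2.findContours(m,0,2)[0],key=cv2.contourArea); p=cv2.approxPolyDP(c,4,True)[:,0]; print(p.tolist())
for u,v in p: print(u,v,onend(d,u,v,-120),onend(d,u,v,120))
E
```

```text
clock: 6.93
ee_pos: [600.8, 148.3, 368.3]
tool_rot: [-1.106, 1.363, -1.372]
wrist_force: [-0.3, 1.8, -0.3]
finger_gap: 50.1
clock: 7.77
ee_pos: [603.1, 152.4, 368.6]
tool_rot: [-1.53, 0.418, -0.431]
wrist_force: [0.6, -0.7, 0.6]
finger_gap: 49.9
clock: 7.93
ee_pos: [603.7, 151.1, 368.2]
tool_rot: [-1.547, 0.319, -0.332]
wrist_force: [-0.0, -0.5, -0.2]
finger_gap: 49.9
t 7.93 pos [603.7 151.1 368.2] F [-0.  -0.5 -0.2] T [-0.   -0.01  0.04] gap 49.9 zang 66.23 ydn [ 0.008 -0.003 -1.   ] q [ 0.15  0.59 -0.68  1.86  0.49  0.86  0.38]
[[259, 165], [169, 238], [218, 264], [214, 271], [237, 288], [321, 200], [275, 179], [276, 174]]
259 165 [ 110.4 -120.   366.5] [-73.4 120.  112.2]
169 238 [ -73.9 -120.   112.6] [-481.7  120.  -450. ]
218 264 [  38.2 -120.   141. ] [-233.2  120.  -387.3]
214 271 [  27.2 -120.   112. ] [-257.6  120.  -451.5]
237 288 [  73.3 -120.   111.3] [-155.4  120.  -453. ]
321 200 [ 176.5 -120.   363.2] [ 73.2 120.  105. ]
275 179 [ 128.8 -120.   359.8] [-32.5 120.   97.4]
276 174 [ 129.6 -120.   366.2] [-30.8 120.  111.6]
```

View pics/s3.png

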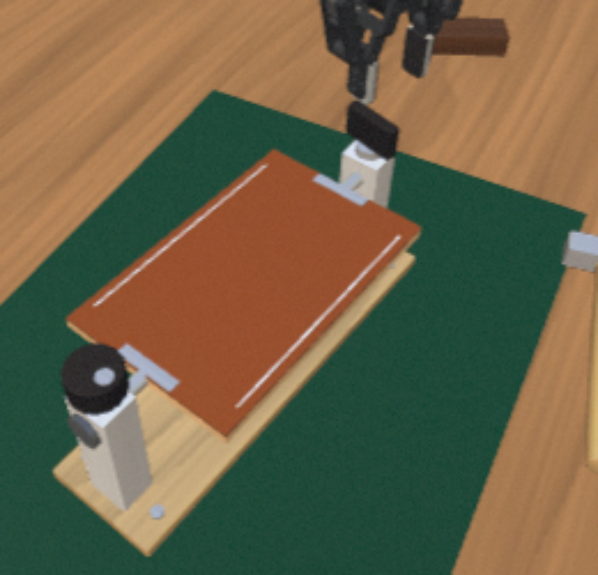

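The arm is clear of the panel, which held its position. I'll refine the angle with edge-line fits before going on.

```bash
cat >> h.py <<'E'
def panel_angle():
    acc=0
    for _ in range(6):
        d=imaging.get_image("scene"); acc=acc+d["img"].astype(float)
    im=cv2.resize((acc/6).astype(np.uint8),None,fx=4,fy=4,interpolation=cv2.INTER_CUBIC); hsv=cv2.cvtColor(im,cv2.COLOR_RGB2HSV)
    m=((hsv[...,0]<12)&(hsv[...,1]>150)&(hsv[...,2]>60)).astype(np.uint8); m[:480]=0;m[1200:]=0;m[:,:660]=0;m[:,1320:]=0
    c=max(cv2.findContours(m,0,cv2.CHAIN_APPROX_NONE)[0],key=cv2.contourArea)[:,0].astype(float)
    c=(c+.5)/4-.5
    K=[(169,238),(237.5,288),(321.5,200),(259,165)]; L=[]
    for i in range(4):
        a,b=np.array(K[i],float),np.array(K[(i+1)%4],float); n=b-a; l=np.hypot(*n); n/=l
        s=(c-a)@n/l; e=np.abs((c-a)@np.array([-n[1],n[0]]))
        q=c[(e<2.5)&(s>.06)&(s<.94)]; v=cv2.fitLine(q.astype(np.float32),cv2.DIST_HUBER,0,.01,.01)[:,0]
        L.append(np.array([-v[1],v[0],v[1]*v[2]-v[0]*v[3]]))
    pt=lambda a,b:(lambda x:x[:2]/x[2])(np.cross(a,b))
    P=[pt(L[3],L[0]),pt(L[0],L[1]),pt(L[1],L[2]),pt(L[2],L[3])]
    W=[onend(d,*p,y) for p,y in zip(P,(-120,-120,120,120))]
    print(np.round(P,1).tolist(),[w.tolist() for w in W]); print("angles",np.arctan2(W[0][2]-W[1][2],W[1][0]-W[0][0]),np.arctan2(W[3][2]-W[2][2],W[2][0]-W[3][0]))
E
python3 -c "
from h import *
panel_angle()"
```

```text
[[168.60000610351562, 237.89999389648438], [237.6999969482422, 289.20001220703125], [322.3999938964844, 198.60000610351562], [258.5, 164.89999389648438]] [[-75.0, -120.0, 112.0], [74.7, -120.0, 109.4], [75.3, 120.0, 110.0], [-74.6, 120.0, 111.8]]
angles 0.017366323429840114 0.012007428233281013
```

The line fits give 0.012 to 0.017 rad (under 1°), which is fine. Now I'll align and descend over the bar.

```bash
python3 -m inch '[[[-7,0,-5,-0.085,50],[0,10,0,0,50],[0,10,0,0,50],[0,0,0,0,50]]]'
python3 - <<'E'
from h import *
st()
for n,b in (("scene",(130,60,230,160)),):
    d=imaging.get_image("scene"); s=d["img"][110:200,250:350]
    t=imaging.get_image("top")["img"][120:210,145:245]
    cv2.imwrite("pics/k1.png",cv2.resize(np.hstack([s,t]),None,fx=4,fy=4,interpolation=cv2.INTER_CUBIC)[:,:,::-1])
E
```

```text
clock: 8.62
ee_pos: [595.3, 150.9, 347.6]
tool_rot: [-1.556, 0.254, -0.271]
wrist_force: [-0.5, 0.3, -1.0]
finger_gap: 50.1
t 8.62 pos [595.3 150.9 347.6] F [-0.5  0.3 -1. ] T [-0.03  0.05  0.01] gap 50.1 zang 70.84 ydn [ 0.011 -0.003 -1.   ] q [ 0.15  0.61 -0.68  1.89  0.53  0.82  0.42]
```

View pics/k1.png

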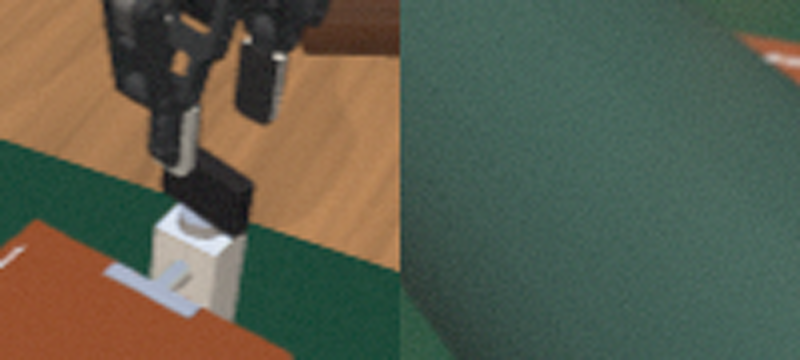

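The fingertips sit on either side of the bar, one at (175,140) in front of it and the other at (265,90) beyond. I'll descend, close and turn clockwise.

```bash
python3 -m inch '[[[0,8,0,0,50],[0,8,0,0,50],[0,8,0,0,50],[0,6,0,0,50],[0,0,0,0,50]]]'; python3 -m inch '[[[0,0,0,0,0],[0,0,0,0,0],[0,0,0,0,0],[0,0,0,0,0],[0,0,0,0,0],[0,0,0,0,0]]]'
python3 - <<'E'
from h import *
st()
E
```

```text
clock: 9.13
ee_pos: [597.3, 151.7, 316.0]
tool_rot: [-1.554, 0.253, -0.275]
wrist_force: [0.2, -0.5, 0.2]
finger_gap: 50.3
clock: 9.63
ee_pos: [596.4, 148.5, 315.2]
tool_rot: [-1.563, 0.257, -0.274]
wrist_force: [-0.6, -0.8, -2.2]
finger_gap: 11.1
t 9.63 pos [596.4 148.5 315.2] F [-0.6 -0.8 -2.2] T [ 0.04 -0.05  0.05] gap 11.1 zang 70.61 ydn [ 0.009 -0.01  -1.   ] q [ 0.13  0.64 -0.65  1.91  0.57  0.77  0.39]
```

```bash
python3 -m inch '[[[0,0,0,0.1,0],[0,0,0,0.1,0],[0,0,0,0.1,0],[0,0,0,0.1,0],[0,0,0,0.1,0],[0,0,0,0,0]]]'; python3 -c "
from h import *
st()"; python3 -m inch '[[[0,0,0,0.1,0],[0,0,0,0.1,0],[0,0,0,0.1,0],[0,0,0,0.1,0],[0,0,0,0.1,0],[0,0,0,0,0]]]'; python3 -c "
from h import *
st()"
```

```text
clock: 10.13
ee_pos: [596.3, 148.2, 315.1]
tool_rot: [-1.47, 0.663, -0.682]
wrist_force: [-0.1, -1.1, -2.4]
finger_gap: 10.9
t 10.13 pos [596.3 148.2 315.1] F [-0.1 -1.1 -2.4] T [-0.08  0.02 -0.06] gap 10.9 zang 40.7 ydn [ 0.009 -0.01  -1.   ] q [ 0.04  0.61 -0.51  1.92  0.46  0.72 -0.03]
clock: 10.63
ee_pos: [596.3, 148.3, 315.2]
tool_rot: [-1.304, 1.046, -1.068]
wrist_force: [1.0, -0.7, -1.7]
finger_gap: 11.0
t 10.63 pos [596.3 148.3 315.2] F [ 1.  -0.7 -1.7] T [-0.06  0.11 -0.06] gap 11.0 zang 11.75 ydn [ 0.007 -0.012 -1.   ] q [-0.06  0.59 -0.37  1.92  0.35  0.69 -0.44]
```

```bash
python3 -m inch '[[[0,0,0,0.07,0],[0,0,0,0.07,0],[0,0,0,0,0]]]'; python3 -c "
from h import *
st()"; python3 -m inch '[[[0,0,0,0.05,0],[0,0,0,0.05,0]]]'; python3 -c "
from h import *
st()"; python3 -m inch '[[[0,0,0,0.04,0],[0,0,0,0.04,0]]]'; python3 -c "
from h import *
st()"
```

```text
clock: 10.88
ee_pos: [596.3, 148.4, 315.1]
tool_rot: [-1.248, 1.145, -1.167]
wrist_force: [0.3, -1.5, -0.6]
finger_gap: 10.7
t 10.88 pos [596.3 148.4 315.1] F [ 0.3 -1.5 -0.6] T [-0.18  0.1   0.  ] gap 10.7 zang 4.2 ydn [ 0.007 -0.012 -1.   ] q [-0.08  0.58 -0.34  1.92  0.32  0.69 -0.54]
clock: 11.05
ee_pos: [596.3, 148.5, 315.1]
tool_rot: [-1.205, 1.213, -1.235]
wrist_force: [0.0, -1.4, -1.1]
finger_gap: 10.7
t 11.05 pos [596.3 148.5 315.1] F [ 0.  -1.4 -1.1] T [-0.14  0.16  0.27] gap 10.7 zang -1.07 ydn [ 0.006 -0.012 -1.   ] q [-0.1   0.58 -0.31  1.92  0.29  0.68 -0.61]
clock: 11.22
ee_pos: [596.2, 148.9, 315.2]
tool_rot: [-1.175, 1.256, -1.282]
wrist_force: [0.6, -1.4, 0.8]
finger_gap: 11.2
t 11.22 pos [596.2 148.9 315.2] F [ 0.6 -1.4  0.8] T [-0.24  0.15  1.48] gap 11.2 zang -4.61 ydn [ 0.007 -0.015 -1.   ] q [-0.11  0.58 -0.29  1.92  0.28  0.68 -0.66]
```

The torque rose to 1.5 N·m about vertical, so the knob is at its stop. I'll release, rise, move aside to the left and check.

```bash
python3 -m inch '[[[0,0,0,0,40],[0,0,0,0,50],[0,0,0,0,50],[0,0,0,0,50],[0,-8,0,0,50],[0,-20,0,0,50],[0,-30,0,0,50],[0,-30,0,0,50]]]'; python3 -m inch '[[[-38,0,0,0,50],[-38,0,0,0,50],[-38,0,0,0,50],[-38,0,0,0,50],[-38,0,0,0,50],[-38,0,0,0,50],[0,0,0,0,50]]]'
python3 - <<'E'
from h import *
st(); panel_angle()
s=imaging.get_image("scene")["img"]; d=imaging.get_image("top")
cv2.imwrite("pics/f.png",np.vstack([cv2.resize(s[110:310,140:400],None,fx=1.9,fy=1.9),cv2.resize(d["img"][130:230,175:405],(494,215))])[:,:,::-1])
m,c,b=black(d,(180,140,212,185)); r=cv2.minAreaRect(max(cv2.findContours(m,0,2)[0],key=len)); print(b,r)
P=[ray(d,*p,168)[:2] for p in cv2.boxPoints(r)]; e=max((P[1]-P[0],P[2]-P[1]),key=np.linalg.norm)
print(np.linalg.norm(e),"bar dir deg",np.degrees(np.arctan2(e[1],e[0])))
E
```

```text
clock: 11.88
ee_pos: [594.1, 150.6, 401.1]
tool_rot: [-1.193, 1.254, -1.265]
wrist_force: [0.2, 0.9, 0.6]
finger_gap: 49.8
clock: 12.47
ee_pos: [615.2, 381.5, 413.2]
tool_rot: [-1.166, 1.253, -1.276]
wrist_force: [-1.3, 1.5, 0.7]
finger_gap: 49.9
t 12.47 pos [615.2 381.5 413.2] F [-1.3  1.5  0.7] T [0.11 0.1  0.01] gap 49.9 zang -4.42 ydn [ 0.013 -0.006 -1.   ] q [-0.4   0.6  -0.34  1.59  0.24  0.98 -0.9 ]
[[168.60000610351562, 237.89999389648438], [237.8000030517578, 289.1000061035156], [322.3999938964844, 198.5], [258.6000061035156, 164.89999389648438]] [[-75.0, -120.0, 112.0], [74.7, -120.0, 109.6], [75.4, 120.0, 110.2], [-74.5, 120.0, 111.9]]
angles 0.016030690781831777 0.01134040776047064
[180 157  31  11 237] ((195.0, 162.0), (10.0, 30.0), 90.0)
49.43099083631854 bar dir deg -89.53928392416877
```

View pics/f.png

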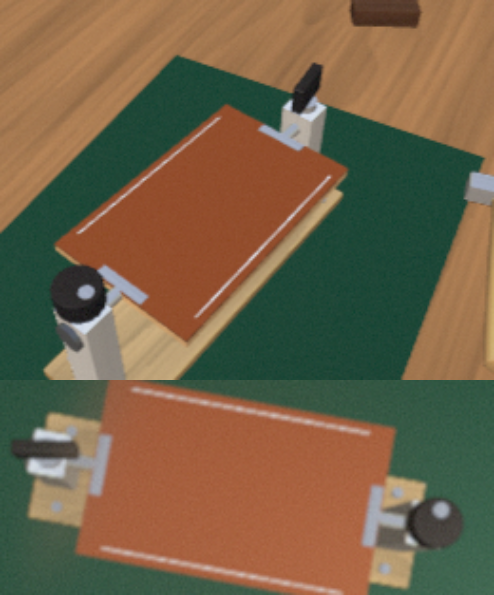

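The bar is turned about 79° (1.39 rad) from the frame's x axis. The panel is level within 1°, and the round knob is where it was. I'm handing in.

```bash
python3 -c "
from plant import ctrl
print(ctrl.sign_off())"
```

```text
the job is handed in; nothing more can be done
None
```

The panel is level, leather face up, and the frame is locked. I handed the job in at about 13 s on the robot's clock.

- **Panel:** I pressed it down with both fingertips, one on each side of the pivot. On the first descent one finger hung outside the raised edge without touching anything, so I raised the gripper, narrowed it and redid the press. The last camera check gives +0.011 to +0.016 rad (under 1°), close to the 0.014 rad the tool itself was tilted while pressing. I left that small tilt uncorrected.
- **Lock:** I gripped the bar and turned it clockwise until the torque rose to about 1.5 N·m at the stop. In the last top view the bar is about 1.39 rad from the frame's x axis, against 1.4 rad for fully locked.
- **Round knob and arm:** The robot did not go near the round knob, and it looks unchanged. The arm ended clear of everything. The highest wrist force I read was about 25 N, against the 120 N limit.

No final check failed. A coarse corner reading midway gave 0.05 rad at the panel's left end, but the finer edge fit that followed did not bear it out.

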